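Clear the jammed specimen chute

ROBOT

A 7-joint arm with a two-finger parallel gripper is mounted at the origin on the work surface. World frame = base frame: x ahead of the robot, y to its left, z up, the work surface at z = 0. Lengths are in m, angles in rad, forces in N, time in s.
With the tool pointing down it reaches from about 0.4 to 0.9 m from the base axis. Payload 5.6 kg.
Tool frame: the origin (TCP) lies midway between the tips of the shut fingers; the grasp point (between the pads) lies 19 mm behind it; y points along the fingers, z is the direction in which the jaws open and shut, and the axes are right-handed (so a half turn about y gives the same grasp; the last joint's range is limited). The gripper opens to 92 mm and grips with 3 to 60 N. Pads are 20 mm wide; open, the fingers measure 128 mm over their backs; the gripper's body (75 mm by 189 mm) begins 69 mm behind the grasp point.
Start: joints at [1.089, 0.468, -0.012, 1.603, 0.006, 1.071, -0.056], TCP at [0.276, -0.588, 0.215] pointing down, gripper open.
Joint ranges: [-2.53, 2.53], [-0.31, 2.02], [-1.57, 1.55], [0.28, 2.44], [-1.29, 4.43], [0.15, 1.84], [-2.92, 2.92]. Speed limits (rad/s): [2.57, 2.57, 3.14, 3.14, 3.14, 3.14, 3.14].

INTERFACE

Orientations are given as a 3x3 rotation matrix whose columns are the frame's x, y, z axes.
In Python, from station import env, effector, solver, viewer, workorder, search_frame, tip_of gives the robot as it stands. Calls block until the motion is done:
- env.reach(position, orientation): joint-space move of the TCP to a pose.
- env.movel(position, frame=None, rate=0.15): straight line of the TCP; frame=None keeps the orientation; rate is the mean speed in m/s.
- env.goto_joints(angles): joint-space move.
- effector.release() and effector.grasp(squeeze=None): open the fingers fully, or close them until they stop; squeeze is the grip in N (None keeps the last).
- env.pause(seconds).
- solver.inverse_kinematics(position, orientation): joint angles nearest the present ones, or None.
- env.sense(): the state.
- viewer.read_camera(name): name is "scene" or "top" or "wrist"; returns (picture, depth): 420x560x3 uint8, red, green, blue; 420x560 float32, m along the optical axis (not along the pixel's ray), 0 where there is no reading.
- viewer.camera_info(name): a dict with "intrinsics" (3x3 intrinsics, pixels), "dist_coeffs" ([k1, k2, p1, p2, k3] as OpenCV has them; the pictures are not rectified), "eye" and "rotation" of the camera in the world; the wrist camera has in their place "T_tool_cam" (4x4, takes a point from camera to tool coordinates, whose origin is the TCP and whose axes are the tool frame's). Camera axes: x right, y up, looking along -z (the intrinsics and any distortion apply to the point x, -y, -z); pixel columns grow to the right and rows downward; lengths in m; the calibration is good to about 2 mm. A picture is of the moment at which its call begins: read the wrist's pose just before it. camera_info takes no time and is no camera call.
A pose or a line that the arm cannot do raises env.PlanningError and nothing moves.
- workorder.finish_job(): hands the job in, once; it reports no verdict.
Trained networks look in the newest picture that a camera, given by its name, has taken for a name from the list of things; names that differ only in an ending like _2 or _b are one class to them, and where a whole thing is asked for, a point or a joint stands for the part that bears it (a point fixed in the world has none). Each returns a list of dicts, best first, with "score" (0 to 1); they miss things now and then, are a little off and sometimes report something else, mostly with a low value. They report only what shows in the picture. A call takes as long as a camera call. They do not tell look-alikes from the thing itself.
- search_frame(camera, name): "at" ([x, y, z] in m, in world coordinates, good to about 4 mm: the middle of the surface that is visible of it).
- tip_of(camera, name): "at" ([x, y, z] in m, in world coordinates, good to about 4 mm: a listed point, or the origin of a listed thing).
The state is a dict: "t": time; "joint_positions": joint angles; "joint_velocities": joint speeds; "tau": joint torques, N m; "ee_pos": TCP position; "tcp_rot": TCP orientation; "wrist_force": force on the tool from outside, world axes, zero at the start; "moment": the same for the moment, N m; "gripper_width": finger opening in m.
Only numpy, scipy, OpenCV 4.12 (cv2) and the standard library are available. Lean on these libraries where they do the work, as an engineer would, in place of code of your own. Each camera call takes 0.05 s, during which the arm holds its last target.

TASK

An oversize 50 mm specimen mount has jammed under the retaining strips of the feed chute: push it back up the chute until it is clear of the strips, lift it out and lower it gently, face up and flat, onto the floor of the steel tray beside the two mounts already lying there. Then slide the two 40 mm mounts down the chute until the first rests against the end stop with the second close up behind it. Leave those two mounts in the tray and the other things on the bench as they stand.

Things in the scene. Friction and masses are not known exactly. Their poses are not given: they have to be found in the camera images.
- trough: Feed chute: fixed steel trough, 409 mm long, 64 wide, on a grey base (300 x 100 mm), sloping 5 degrees. Origin: on the centre line of its floor surface, 85 mm above the bench. x runs uphill along the chute, y across, z square to the floor. Low end shut by the end stop (inner face x = -185 mm, 31 high), high end by a like plate (x = 216). The drive is off: mounts stay where they are pushed.
- strips_end (a point): Uphill end of the two retaining strips, on the centre line, at their top. In the chute's frame the strips run from x = -140 to 0 mm, 31 to 34 mm above the floor, and overhang both sides, leaving a slot 34 mm wide (y -17 to 17) open along the middle: fingers can travel in it, mounts cannot rise through it. Side walls here are 31 high.
- throat (a point): Centre line, on the floor, where the narrow part begins (x = -100 mm in the chute). White guides 31 mm high close the channel from 56 mm wide at x = -60 to 44 at x = -100; from there it stays 44 wide down to the end stop.
- window (a point): Middle of the window, on the floor (x = 67.5 mm in the chute). From x = 0 to 135 there is nothing overhead and the side walls (56 mm apart inside, 4 thick) are cut down to 8 mm high, so a mount can be gripped across the chute above them. Above x = 135 the walls are 31 high again.
- mount_50: The jammed oversize mount: black resin disc, 50 mm diameter, 24 high, about 95 g, with a polished metal section in its upper face. Origin: centre of its underside; z up through the polished face. It starts wedged between the narrowing guides, its centre at about x -77 mm in the chute, under the strips. A light push uphill frees it; it pushes the 40 mm mounts ahead of it.
- mount_40a: Good mount, the lower one of two alike: black resin disc, 40 mm diameter, 24 high, about 60 g, polished metal section on top; origin at the centre of its underside, z up. Starts in the chute just uphill of the jammed one, 2 to 15 mm clear of it.
- mount_40b: Good mount, the upper one: same size as mount_40a and uphill of it in the chute, up to 22 mm clear of it.
- nest (a point): Point on the chute floor 20 mm uphill of the end stop's face, on the centre line: here lies the centre of a 40 mm mount that rests against the end stop.
- tray: Shallow open steel tray, 246 mm (x) by 136 mm (y), 16 high, wall and floor 3 thick, on the bench, fixed. Origin: centre of its underside; z up. The two mounts in it leave a free place for one more at one end or the other.
- mount_tray1: A 50 mm mount, 24 high, lying face up in the tray; stays where it is. Origin at the centre of its underside.
- mount_tray2: A second 50 mm mount, 24 high, lying close beside the first in the tray; stays where it is. Origin at the centre of its underside.
- eyepiece: Black eyepiece standing on end beside the chute, 39 mm across, 66 high; origin at the centre of its underside. Bystander.
- bottle: White bottle with black cap, 42 mm across, 140 high, standing beside the chute; origin at the centre of its underside. Bystander.
- objective: Brass microscope objective, 30 mm across, 42 high, standing beside the tray; origin at the centre of its underside. Bystander.
Things that resemble listed ones, but are neither listed nor needed, are in the scene too. Leave any red or yellow look-alike of the mount_50 alone. Leave any blue look-alike of the mount_40b alone.

How it is judged:
On the way, in this order (a step that is already met when the one before it is completed fails the run):
1. the oversize mount has been pushed back up the chute clear of the retaining strips, still lying on the chute floor (x of mount_50 in the frame of trough above 0.017 m and z of mount_50 in the frame of trough between -0.004 and 0.006 m), for 0.1 s.
2. the oversize mount has been lifted out of the chute (z of mount_50 in the frame of trough above 0.035 m), for 0.1 s.
At the end, for the whole second after the job is handed in: Oversize mount at rest flat (within 0.08 rad), face up on the tray's floor. One 40 mm mount at rest flat in the chute within 5 mm of the end stop, the other flat behind it with at most 6 mm between them. The tray's other two mounts and the bystanders within 20 mm of their start (x of mount_50 in the frame of tray between -0.097 and 0.097 m and y of mount_50 in the frame of tray between -0.042 and 0.042 m and z of mount_50 in the frame of tray below 0.006 m and angle between mount_50's own z axis and vertical below 0.08 rad and linear speed of each of mount_50, mount_40a, mount_40b below 0.02 m/s and z of mount_40a in the frame of trough between -0.004 and 0.004 m and y of mount_40a in the frame of trough between -0.006 and 0.006 m and angle between the z axis of each of mount_40a, mount_40b and the z axis of trough, either way round below 0.08 rad and angle between each of mount_40a, mount_40b's own z axis and vertical below 0.3 rad and z of mount_40b in the frame of trough between -0.004 and 0.004 m and y of mount_40b in the frame of trough between -0.006 and 0.006 m and ((x of mount_40a in the frame of trough below -0.16 m and distance between mount_40a and mount_40b below 0.046 m and x of mount_40b in the frame of trough above -0.14 m) or (x of mount_40b in the frame of trough below -0.16 m and distance between mount_40b and mount_40a below 0.046 m and x of mount_40a in the frame of trough above -0.14 m)) and not (distance of mount_tray1 from where it was at the start of the episode above 0.02 m) and not (distance of mount_tray2 from where it was at the start of the episode above 0.02 m) and not (distance of eyepiece from where it was at the start of the episode above 0.02 m) and not (distance of bottle from where it was at the start of the episode above 0.02 m) and not (distance of objective from where it was at the start of the episode above 0.02 m)); the robot touches nothing.
It fails at once if the oversize mount is dropped: it moves faster than 0.55 m/s with no finger on it (a fall of some 15 mm) (contact force between mount_50 and the fingers below 0.01 N and linear speed of mount_50 above 0.55 m/s).
It fails at once if a bystander or a mount already in the tray is knocked over or pushed more than 20 mm (distance of any of mount_tray1, mount_tray2, eyepiece, bottle, objective from where it was at the start of the episode above 0.02 m or angle between any of mount_tray1, mount_tray2, eyepiece, bottle, objective's own z axis and vertical above 0.3 rad).
It also fails if it takes over 70 s, if anything falls off the work surface, if the arm or the gripper's body presses on something with over 40 N, if the wrist force passes 120 N, or if a joint passes its speed limit or range.

## Working session

There is one attempt and no reset: what is moved stays moved. The work goes in short steps, each a Python script; the robot and the scene stay as the last script left them, time stands still between calls to the robot, and variables do not carry over. Pictures are saved under pics/ and viewed, and the job is handed in when it is done.

```bash
ls; mkdir -p pics; python3 - <<'E'
from station import env, effector, solver, viewer, workorder, search_frame, tip_of
import cv2, numpy as np
np.set_printoptions(precision=4,suppress=True)
s=env.sense();print(s['t'],s['ee_pos'],s['tcp_rot'],s['gripper_width'])
for c in ["scene","top"]:
    p,d=viewer.read_camera(c); cv2.imwrite(f"pics/{c}0.png",p[:,:,::-1]); np.save(f"pics/{c}0_d.npy",d)
    i=viewer.camera_info(c);print(c,i)
    for n in ["trough","strips_end","throat","window","mount_50","mount_40a","nest","tray","eyepiece","bottle","objective"]:
        try: print(n,[(np.round(r['at'],3),round(r['score'],2)) for r in tip_of(c,n)])
        except Exception as e: print(n,e)
print(viewer.camera_info("wrist")); print(env.sense()['t'])
E
```

```text
pics
0.0 [ 0.2758 -0.5879  0.2137] [[-0.9053 -0.0009  0.4248]
 [-0.4248  0.0015 -0.9053]
 [ 0.0001 -1.     -0.0018]] 0.09159092455959195
scene {'intrinsics': array([[423.0344,   0.    , 280.0411],
       [  0.    , 423.0344, 212.699 ],
       [  0.    ,   0.    ,   1.    ]]), 'dist_coeffs': array([0.0032, 0.    , 0.    , 0.    , 0.    ]), 'eye': array([0.9553, 0.4106, 0.7146]), 'rotation': array([[-0.6657, -0.5385,  0.5165],
       [ 0.7462, -0.4829,  0.4583],
       [ 0.0026,  0.6905,  0.7233]])}
trough [(array([ 0.514, -0.16 ,  0.083]), 0.91)]
strips_end [(array([ 0.517, -0.167,  0.12 ]), 0.93)]
throat [(array([ 0.54 , -0.255,  0.079]), 0.91)]
window [(array([ 0.504, -0.094,  0.09 ]), 0.7)]
mount_50 [(array([ 0.658, -0.176,  0.   ]), 0.97), (array([ 0.666, -0.287, -0.001]), 0.77), (array([ 0.514, -0.19 ,  0.083]), 0.21)]
mount_40a [(array([ 0.519, -0.189,  0.083]), 0.47)]
nest [(array([ 0.554, -0.32 ,  0.069]), 0.71), (array([ 0.541, -0.255,  0.077]), 0.44)]
tray [(array([0.475, 0.258, 0.001]), 0.77)]
eyepiece [(array([ 0.601, -0.033, -0.001]), 0.89), (array([ 0.515, -0.19 ,  0.084
[... 975 characters left out ...]
78]), 0.36)]
nest [(array([ 0.554, -0.322,  0.069]), 0.93), (array([ 0.449, -0.256,  0.001]), 0.3)]
tray [(array([ 0.473,  0.263, -0.   ]), 0.6)]
eyepiece [(array([ 0.602, -0.035,  0.004]), 0.65)]
bottle [(array([ 0.449, -0.259,  0.   ]), 0.58)]
objective [(array([ 0.51 ,  0.379, -0.   ]), 0.48)]
{'intrinsics': array([[349.9698,   0.    , 278.3513],
       [  0.    , 349.9698, 212.8142],
       [  0.    ,   0.    ,   1.    ]]), 'dist_coeffs': array([-0.0629,  0.    ,  0.    ,  0.    ,  0.    ]), 'T_tool_cam': array([[-0.0004, -0.956 , -0.2934, -0.0836],
       [-0.0001,  0.2934, -0.956 , -0.17  ],
       [ 1.    , -0.0004, -0.0002, -0.0001],
       [ 0.    ,  0.    ,  0.    ,  1.    ]])}
1.2
```

View pics/scene0.png

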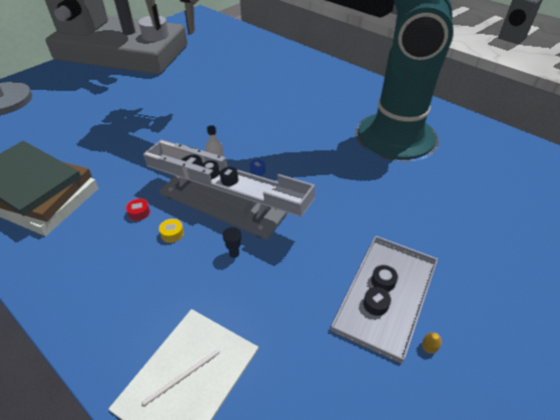

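View pics/top0.png

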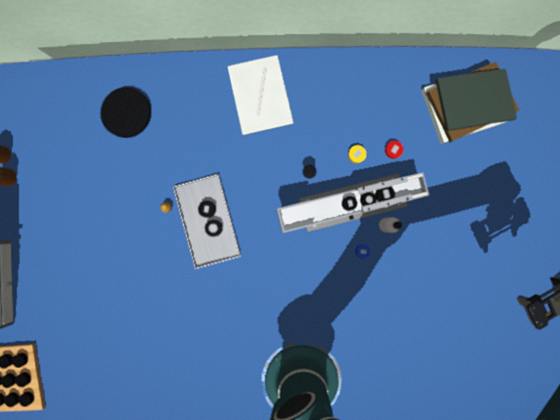

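The scene view shows the chute, with the jammed mount at about (193,162) and the two 40s at (211,168) and (229,176). In the top view they are at (385,194), (368,199) and (349,203). The tray mounts are at (207,207) and (213,228). The blue, red and yellow look-alikes lie on the bench. Next I'll fit the chute pose and look closer with the wrist camera.

```bash
cat > h.py <<'E'
from station import env, effector, solver, viewer, workorder, search_frame, tip_of
import cv2, numpy as np, json, os
from scipy.optimize import least_squares
np.set_printoptions(precision=4,suppress=True)
def trough_R(yaw):
    a=np.radians(5); c,s=np.cos(yaw),np.sin(yaw)
    tx=np.array([c*np.cos(a),s*np.cos(a),np.sin(a)]); ty=np.array([-s,c,0]); return np.column_stack([tx,ty,np.cross(tx,ty)])
def fit(obs):
    f=lambda p: np.concatenate([(np.r_[p[:2],.085]+trough_R(p[2])@np.array(l)-np.array(o))[:2] for l,o in obs])
    r=least_squares(f,[.517,-.163,1.79],loss='soft_l1',f_scale=.003); return r.x, f(r.x).reshape(-1,2)
def cam(name,st=None):
    i=viewer.camera_info(name)
    if name=='wrist':
        T=np.eye(4);T[:3,:3]=st['tcp_rot'];T[:3,3]=st['ee_pos'];T=T@i['T_tool_cam'];return i['intrinsics'],i['dist_coeffs'],T[:3,:3],T[:3,3]
    return i['intrinsics'],i['dist_coeffs'],np.array(i['rotation']),np.array(i['eye'])
def proj(C,P):
    K,D,R,e=C; q=(np.atleast_2d(P)-e)@R; q=q*[1,-1,-1]
    return cv2.projectPoints(q,np.zeros(3),np.zeros(3),K,D)[0].reshape(-1,2)
def back(C,uv,z):  # pixel -> world at height z
    K,D,R,e=C; n=cv2.undistortPoints(np.array(uv,float).reshape(-1,1,2),K,D).reshape(-1,2)
    r=np.column_stack([n[:,0],-n[:,1],-np.ones(len(n))])@R.T
    return e+r*((z-e[2])/r[:,2])[:,None]
class T: pass
if os.path.exists('trough.json'):
    x,y,yw=json.load(open('trough.json')); TR=trough_R(yw); TO=np.array([x,y,.085])
    def W(*p): return TO+TR@np.array(p,float)
    def L(p): return (np.array(p)-TO)@TR
    PUSH=np.column_stack([TR[:,1],-TR[:,2],-TR[:,0]])
    GRIP=np.column_stack([np.cross(-TR[:,2],TR[:,1]),-TR[:,2],TR[:,1]])
def shot(name,fn,draw=None):
    st=env.sense(); p,d=viewer.read_camera(name); C=cam(name,st); im=p[:,:,::-1].copy()
    cv2.imwrite(f'pics/{fn}.png',im); np.save(f'pics/{fn}_d.npy',d)
    np.savez(f'pics/{fn}_C.npz',K=C[0],D=C[1],R=C[2],e=C[3])
    return im,d,C,st
def overlay(im,C,fn,sc=1):
    im=cv2.resize(im,None,fx=sc,fy=sc,interpolation=cv2.INTER_CUBIC)
    def pl(pts,col,cl=True):
        q=proj(C,np.array([W(*a) for a in pts]))*sc
        cv2.polylines(im,[np.int32(q)],cl,col,1)
    pl([(-185,-28,31),(216,-28,31),(216,28,31),(-185,28,31)] and [(-.185,-.028,.031),(0,-.028,.031),(0,.028,.031),(-.185,.028,.031)],(0,0,255))
    pl([(.135,-.028,.031),(.216,-.028,.031),(.216,.028,.031),(.135,.028,.031)],(0,0,255))
    for s in(-1,1): pl([(-.14,s*.017,.034),(0,s*.017,.034)],(0,255,0),False); pl([(0,s*.028,.008),(.135,s*.028,.008)],(255,0,0),False)
    cv2.imwrite(f'pics/{fn}.png',im); return im
E
python3 - <<'E'
from h import *
obs=[]
S,T_,Wd,N=(0,0,.034),(-.1,0,0),(.0675,0,0),(-.165,0,0)
for l,o in [(S,(.517,-.167,0)),(T_,(.54,-.255,0)),(Wd,(.504,-.094,0)),(N,(.554,-.32,0)),((0,0,0),(.514,-.16,0)),(S,(.518,-.163,0)),(T_,(.537,-.257,0)),(Wd,(.502,-.098,0)),(N,(.554,-.322,0)),((0,0,0),(.52,-.161,0))]:
    obs.append((l,o))
# note z ignored
x,r=fit([(l,np.array(o)) for l,o in obs]); print(x,r*1000)
json.dump(list(x),open('trough.json','w'))
E
python3 - <<'E'
from h import *
for c in ['top','scene']:
    im=cv2.imread(f'pics/{c}0.png'); C=cam(c); q=proj(C,W(0,0,.02))[0]
    o=overlay(im,C,f'{c}_ov',4); x,y=(q*4).astype(int); cv2.imwrite(f'pics/{c}_ov.png',o[max(0,y-290):y+290,max(0,x-400):x+400])
# wrist view pose
print(W(-.02,0,.2)); print(solver.inverse_kinematics(W(-.02,0,.2),PUSH),solver.inverse_kinematics(W(.04,0,.1),GRIP))
E
```

```text
[ 0.5172 -0.1606  1.7943] [[ 0.8534  3.4835]
 [-0.7217 -2.7683]
 [-1.7086 -1.0565]
 [-0.3686 -0.9101]
 [ 3.1966 -0.6269]
 [-0.1466 -0.5165]
 [ 2.2783 -0.7683]
 [ 0.2914  2.9435]
 [-0.3686  1.0899]
 [-2.8034  0.3731]]
[ 0.5255 -0.1971  0.2825]
[ 0.4644  0.2928 -0.1508  1.7026 -0.0337  1.1946 -1.0152] [ 0.1886  0.3144  0.0565  1.9029 -0.1159  0.9672 -2.6076]
```

View pics/top_ov.png

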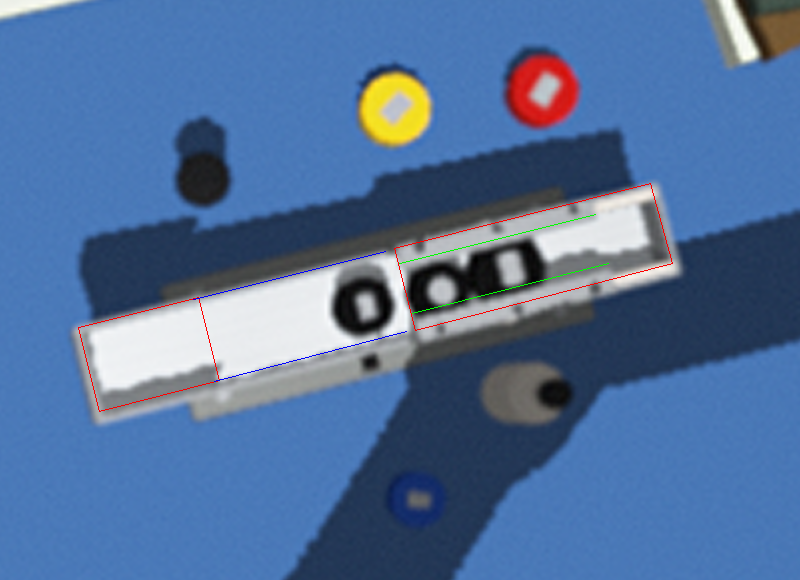

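View pics/scene_ov.png

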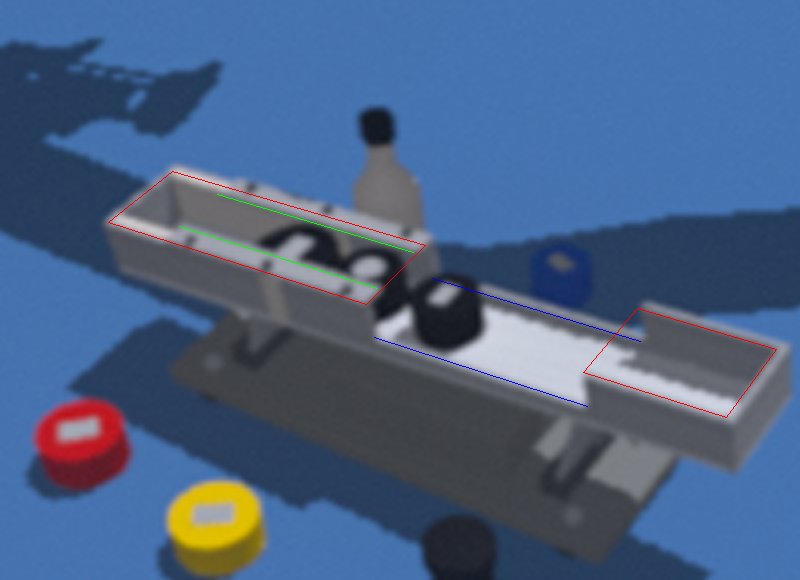

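The overlay matches the chute in both views to about 2 mm. I'll shut the fingers, hover downhill of the jammed mount and check with the wrist camera.

```bash
sed -i 's/GRIP=.*/GRIP=np.column_stack([np.cross(-TR[:,2],-TR[:,1]),-TR[:,2],-TR[:,1]])/' h.py; python3 - <<'E'
from h import *
print(solver.inverse_kinematics(W(-.14,0,.01),PUSH),solver.inverse_kinematics(W(.04,0,.1),GRIP))
effector.grasp(10)
env.reach(W(-.138,0,.2),PUSH)
s=env.sense();print(s['t'],s['gripper_width'],L(s['ee_pos']))
im,d,C,st=shot('wrist','w1'); overlay(im,C,'w1_ov',1.4)
for n in ['strips_end','throat','nest','window','mount_50','mount_40a']: print(n,[(L(r['at'])*1000,round(r['score'],2)) for r in tip_of('wrist',n)])
E
```

```text
[ 0.5448  0.6107 -0.091   1.7098 -0.0195  0.8788 -0.8657] [ 0.6839  0.3794 -0.5515  1.8706  0.1378  0.9812  0.3062]
4.0083 0.0006389693537420924 [-0.1394  0.0013  0.1999]
strips_end [(array([-4.8333,  3.1735, 32.6455]), 0.73)]
throat [(array([-101.7622,    1.3289,    1.4748]), 0.9)]
nest [(array([-165.8204,    7.0848,    4.9711]), 0.83), (array([  95.4848, -110.6246,  -92.3736]), 0.3)]
window [(array([68.0855,  4.3273,  2.9773]), 0.95)]
mount_50 [(array([-164.9191, -116.5934,  -72.8034]), 0.97), (array([ -54.5632, -130.981 ,  -81.1533]), 0.94), (array([-77.6321,  -2.0096,   0.0663]), 0.76)]
mount_40a [(array([-27.9079,   3.325 ,  -0.871 ]), 0.97)]
```

View pics/w1_ov.png

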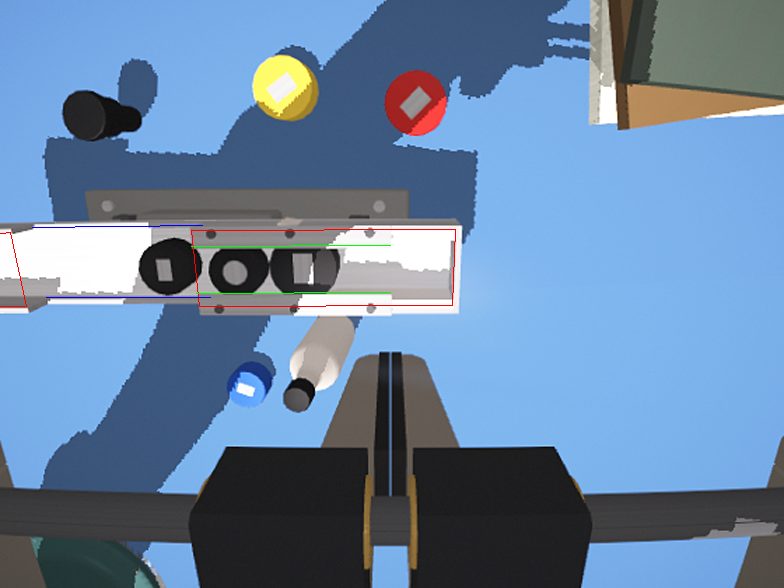

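The wrist view agrees with the fit: mount_50 at x≈−78 mm, with the shut fingers visible at the bottom of the picture. I'll descend in the slot and push uphill.

```bash
python3 - <<'E'
from h import *
def st(m):
    s=env.sense();print(m,round(s['t'],2),L(s['ee_pos'])*1000,s['wrist_force']@TR)
st(0)
env.movel(W(-.140,.001,.05),PUSH,.15); st('a')
env.movel(W(-.140,.001,.009),PUSH,.06); st('b')
for x in [-.12,-.1,-.07,-.04,-.01]:
    env.movel(W(x,.001,.009),PUSH,.06); st(x)
im,d,C,s=shot('wrist','w2'); overlay(im,C,'w2_ov',1.4)
im,d,C,s=shot('scene','s2'); x,y=proj(C,W(0,0,.02))[0].astype(int)
cv2.imwrite('pics/s2c.png',cv2.resize(im[y-80:y+80,x-110:x+110],None,fx=3.5,fy=3.5))
E
```

```text
0 4.36 [-138.4569    0.4307  199.9697] [ 0.1816  0.2177 -0.5038]
a 5.51 [-140.4907    0.4044   51.0418] [-0.6665 -0.234  -0.0336]
b 6.34 [-140.1687    0.8138    9.1711] [ 0.0844 -0.5785  0.668 ]
-0.12 6.83 [-119.585     0.7193    9.3097] [-0.4981 -0.2545 -0.779 ]
-0.1 7.31 [-99.5265   0.8492   9.0835] [-0.4738 -0.1214 -0.6641]
-0.07 7.96 [-69.755    0.9515   9.0442] [ 0.5033 -0.318   0.4683]
-0.04 8.61 [-39.7533   0.939    9.054 ] [-0.9993 -0.3048  0.311 ]
-0.01 9.26 [-9.7754  0.9284  9.0712] [ 0.0153  0.7285 -0.1105]
```

View pics/w2_ov.png

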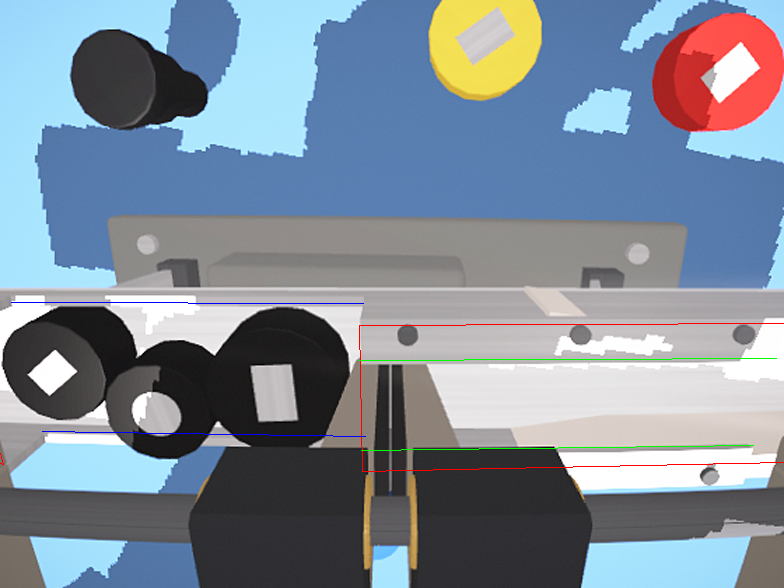

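View pics/s2c.png

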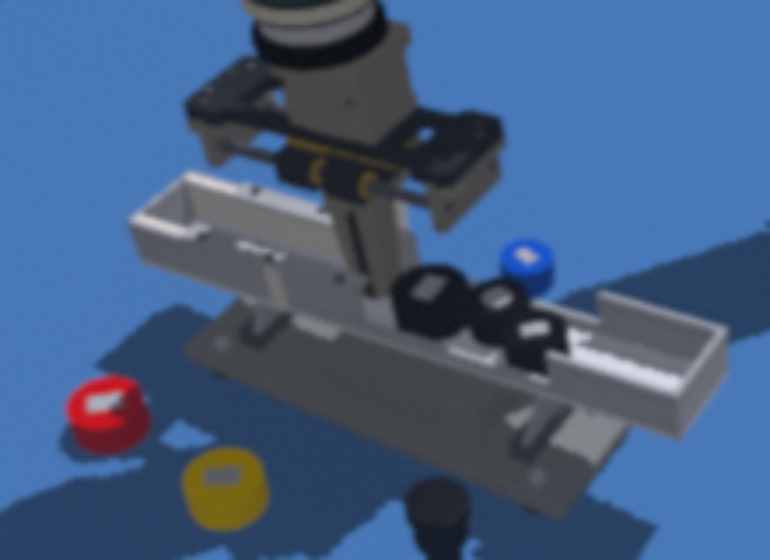

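```bash
cat >> h.py <<'E'
def backL(C,uv,zl): # pixel -> trough coords on plane z_local=zl
    K,D,R,e=C; n=cv2.undistortPoints(np.array(uv,float).reshape(-1,1,2),K,D).reshape(-1,2)
    r=np.column_stack([n[:,0],-n[:,1],-np.ones(len(n))])@R.T
    el=L(e); rl=r@TR; return el+rl*((zl-el[2])/rl[:,2])[:,None]
E
python3 - <<'E'
from h import *
z=np.load('pics/w2_C.npz');C=(z['K'],z['D'],z['R'],z['e'])
uv=np.array([(280,388),(274,392),(213,388),(347,388),(156,413),(52,372)])/1.4
print(backL(C,uv,.024)*1000)
d=np.load('pics/w2_d.npy')
# depth-based: points with local z in .02...0.027 
K,D,R,e=C; v,u=np.mgrid[0:420,0:560]; n=cv2.undistortPoints(np.stack([u,v],-1).reshape(-1,1,2).astype(float),K,D).reshape(-1,2)
dd=d.reshape(-1); P=np.column_stack([n[:,0],-n[:,1],-np.ones(len(n))])*dd[:,None]; P=L(P@R.T+e); 
m=(dd>0)&(abs(P[:,2]-.024)<.003)&(abs(P[:,1])<.03)&(P[:,0]>0)&(P[:,0]<.16)
Q=P[m]; print(len(Q)); im=np.zeros((80,180),np.uint8); im[np.clip((Q[:,1]*1000+40).astype(int),0,79),np.clip((Q[:,0]*1000+5).astype(int),0,179)]=255
cv2.imwrite('pics/occ.png',cv2.resize(im,None,fx=4,fy=4,interpolation=0))
im=cv2.morphologyEx(im,cv2.MORPH_CLOSE,np.ones((3,3)))
for c in cv2.findContours(im,cv2.RETR_EXTERNAL,cv2.CHAIN_APPROX_NONE)[0]:
    if cv2.contourArea(c)>200: (x,y),r=cv2.minEnclosingCircle(c); print('circ',x-5,y-40,r)
for n in ['mount_50','mount_40a']: print(n,[(L(r['at'])*1000,round(r['score'],2)) for r in tip_of('wrist',n)])
E
```

```text
[[ 29.0469  -1.7665  24.    ]
 [ 31.2964  -0.1742  24.    ]
 [ 53.0351  -1.5599  24.    ]
 [  5.3622  -1.8839  24.    ]
 [ 75.4018   8.8467  24.    ]
 [111.8569  -7.0581  24.    ]]
15386
circ 69.0 -5.5 63.16061019897461
mount_50 [(array([30.0852, -2.5414, -1.6283]), 0.84), (array([ -53.5376, -128.3615,  -82.1465]), 0.67)]
mount_40a [(array([74.3869,  9.7834, -1.5893]), 0.61)]
```

View pics/occ.png

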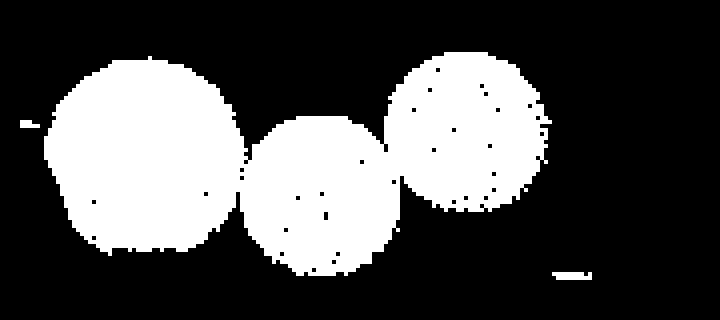

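The height map gives mount_50 at (31,−0.5) mm, clear of the strips, with 40a at (75,9) and 40b at (111,−7). Before gripping, I'll locate the free place in the tray from the saved top picture.

```bash
python3 - <<'E'
from h import *
im=cv2.imread('pics/top0.png');C=cam('top')
hsv=cv2.cvtColor(im,cv2.COLOR_BGR2HSV); m=((hsv[:,:,1]<70)|(hsv[:,:,2]<50)).astype(np.uint8)
m[:,:168]=0;m[:,250:]=0;m[:165]=0;m[275:]=0
cs=cv2.findContours(m,cv2.RETR_EXTERNAL,cv2.CHAIN_APPROX_NONE)[0];c=max(cs,key=cv2.contourArea)
P=back(C,c.reshape(-1,2),.010)[:,:2]
r=cv2.minAreaRect((P*1000).astype(np.float32)); print(r)
g=cv2.cvtColor(im,cv2.COLOR_BGR2GRAY)[175:265,170:245]; cv2.imwrite('pics/tr.png',cv2.resize(im[170:275,160:255],None,fx=6,fy=6,interpolation=cv2.INTER_CUBIC))
# dark blobs at height 24
k=((hsv[:,:,2]<60)).astype(np.uint8); k[:,:190]=0;k[:,230:]=0;k[:195]=0;k[245:]=0
n,l,s,ce=cv2.connectedComponentsWithStats(k); print(s,ce)
E
```

```text
((471.9291687011719, 261.6767883300781), (249.29928588867188, 138.30726623535156), 14.203373908996582)
[[     0      0    560    420 234896]
 [   199    201     17     16    175]
 [   205    220     17     16    129]] [[279.59   209.4911]
 [207.08   208.4457]
 [213.9302 227.093 ]]
```

View pics/tr.png

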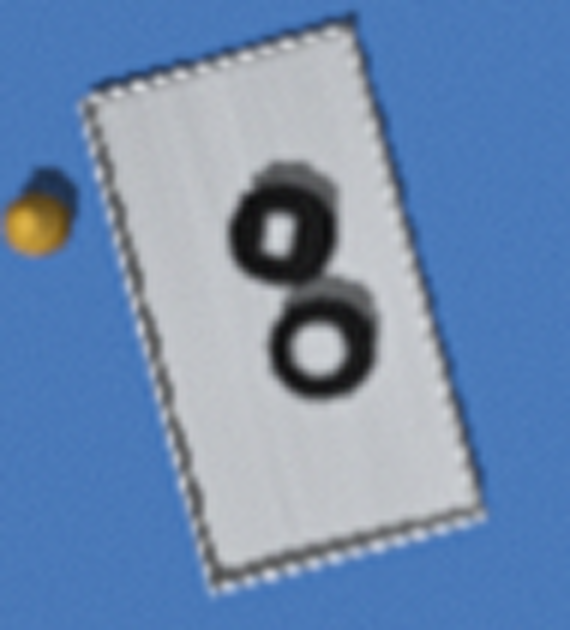

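```bash
python3 - <<'E'
from h import *
C=cam('top'); P=back(C,[(207.2,208.8),(213.7,227.8)],.027)[:,:2]
a=np.radians(14.2);u=np.array([np.cos(a),np.sin(a)]);v=np.array([-u[1],u[0]]);O=np.array([.472,.2617])
print(P,[((p-O)@u,(p-O)@v) for p in P])
print('objective tray', [((p-O)@u,(p-O)@v) for p in np.array([(.514,.379)])])
E
```

```text
[[0.5053 0.2555]
 [0.451  0.2381]] [(np.float64(0.030804672130522525), np.float64(-0.01414774435138961)), (np.float64(-0.026199402508429497), np.float64(-0.017755051235899127))]
objective tray [(np.float64(0.06949126105917941), np.float64(0.10341302933579008))]
```

```bash
cat >> h.py <<'E'
_a=np.radians(14.2);TU=np.array([np.cos(_a),np.sin(_a),0]);TV=np.array([-TU[1],TU[0],0]);TRO=np.array([.472,.2617,0])
def Y(x,y,z): return TRO+x*TU+y*TV+np.array([0,0,z])
def PL(s): 
    y=np.array([0,0,-1.]);z=s*TV; return np.column_stack([np.cross(y,z),y,z])
def st(m):
    s=env.sense();print(m,round(s['t'],2),'loc',L(s['ee_pos'])*1000,'F',s['wrist_force'],'w',round(s['gripper_width'],4))
E
python3 - <<'E'
from h import *
for s in(1,-1):
  for x in(-.088,.09): print(s,x,solver.inverse_kinematics(Y(x,.003,.0175),PL(s)),solver.inverse_kinematics(Y(x,.003,.12),PL(s)))
print(solver.inverse_kinematics(W(.031,0,.014),GRIP))
env.movel(W(-.02,.001,.009),PUSH,.06); st('back')
env.movel(W(-.02,.001,.11),PUSH,.2); effector.release()
env.reach(W(.031,0,.11),GRIP); st('above')
im,d,C,s=shot('wrist','w3'); overlay(im,C,'w3_ov',1.4)
E
```

```text
1 -0.088 [ 0.342   1.0773 -1.3358  2.1355  1.2439  1.1299  0.1585] [ 0.3741  0.7224 -1.316   2.0891  0.8439  1.0281  0.43  ]
1 0.09 [ 0.2695  1.2404 -1.3407  1.7205  1.2671  1.306   0.4469] [ 0.2726  1.0278 -1.333   1.6813  1.0374  1.3104  0.5479]
-1 -0.088 [-0.4865  0.4887 -0.1759  2.1807  0.1771  0.4851 -2.1221] [-0.3354  0.3086 -0.3443  2.1249  0.1541  0.7311 -2.1027]
-1 0.09 [-0.4515  0.6818 -0.1031  1.7689  0.1013  0.696  -1.9325] [-0.406   0.5444 -0.1639  1.7263  0.1099  0.8798 -1.9398]
[ 0.6355  0.4965 -0.4987  1.9344  0.2077  0.8093  0.2614]
back 9.78 loc [-20.8204   1.199    8.9227] F [ 0.1851 -0.6793 -1.0273] w 0.0005
above 13.06 loc [ 30.7231   0.067  110.0219] F [-0.4709 -0.3877 -0.7971] w 0.0918
```

View pics/w3_ov.png

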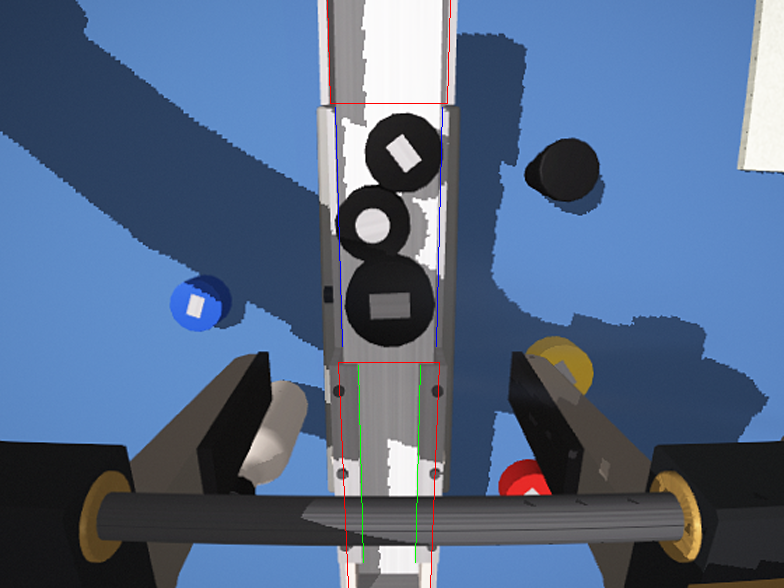

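The wrist view shows mount_50 at (389,300) in the open window between the fingers, with nothing under the tips. Next is descend, grip and lift.

```bash
python3 - <<'E'
from h import *
env.movel(W(.031,0,.014),GRIP,.1); st('down')
effector.grasp(25); st('grip')
env.movel(W(.031,0,.022),GRIP,.04); st('up8')
env.movel(W(.031,0,.115),GRIP,.12); st('up')
im,d,C,s=shot('wrist','w4'); cv2.imwrite('pics/w4s.png',im)
im,d,C,s=shot('scene','s4'); x,y=proj(C,W(0,0,.05))[0].astype(int)
cv2.imwrite('pics/s4c.png',cv2.resize(im[y-80:y+80,x-110:x+110],None,fx=3.5,fy=3.5))
E
```

```text
down 14.22 loc [30.8026 -0.4865 14.5906] F [ 1.2328 -0.5265  0.1224] w 0.092
grip 14.93 loc [31.      0.0102 14.0279] F [-0.1762 -1.5274 -0.0918] w 0.0489
up8 15.28 loc [30.9189 -0.1243 22.2904] F [ 0.1046 -0.5711 -0.5401] w 0.0488
up 16.21 loc [ 31.2316   0.5552 114.2362] F [ 0.1824 -0.9882 -1.2016] w 0.049
```

View pics/w4s.png

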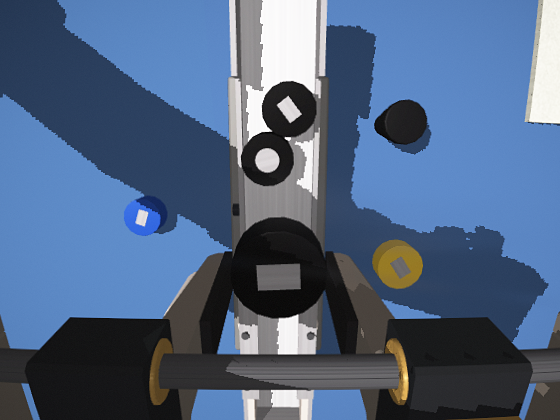

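View pics/s4c.png

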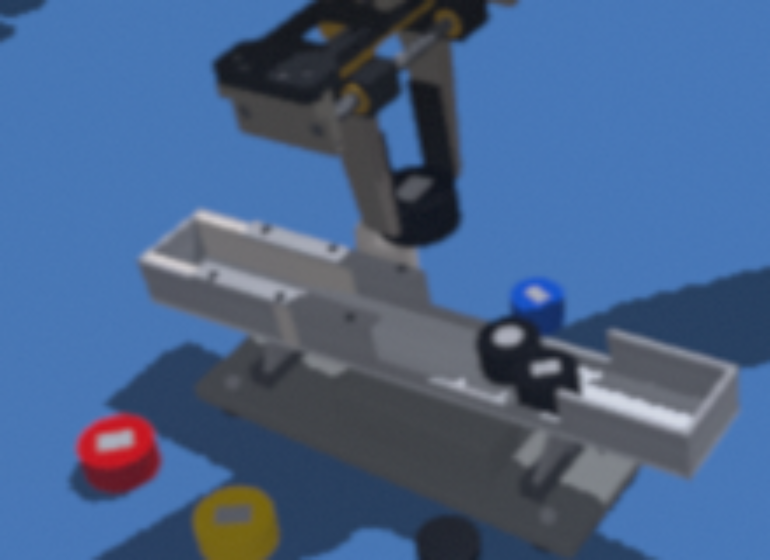

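```bash
cat >> h.py <<'E'
def cloud(fn):
    z=np.load(f'pics/{fn}_C.npz');C=(z['K'],z['D'],z['R'],z['e']);d=np.load(f'pics/{fn}_d.npy');K,D,R,e=C
    v,u=np.mgrid[0:420,0:560]; n=cv2.undistortPoints(np.stack([u,v],-1).reshape(-1,1,2).astype(float),K,D).reshape(-1,2)
    P=np.column_stack([n[:,0],-n[:,1],-np.ones(len(n))])*d.reshape(-1,1); return (P@R.T+e).reshape(420,560,3),d,C
E
python3 - <<'E'
from h import *
P,d,C=cloud('w4'); s=env.sense()
Q=P[268:312,248:312].reshape(-1,3); Q=Q[d[268:312,248:312].reshape(-1)>0]
T=(Q-s['ee_pos'])@s['tcp_rot']; 
print(np.median(T,0)*1000,T.min(0)*1000,T.max(0)*1000)
m=abs(T[:,1]-np.median(T[:,1]))<.004;T=T[m]
A=np.c_[T[:,0],T[:,2],np.ones(len(T))]; c=np.linalg.lstsq(A,T[:,1],rcond=None)[0]; print(c[:2],c[2]*1000,np.std(T[:,1]-A@c)*1000)
E
```

```text
[  6.9222 -10.1343   0.5597] [ -6.0791 -12.4436 -24.7683] [78.6757 81.5633 27.3691]
[ 0.01   -0.0008] -10.224007552592365 0.5903791111588396
```

The grip is level (0.01 rad) and the top face sits 10 mm behind the tips, as planned. I'll carry it to the robot-side end of the tray.

```bash
python3 - <<'E'
from h import *
p=env.sense()['ee_pos']; env.movel([p[0],p[1],.25],GRIP,.2)
env.reach(Y(-.088,.003,.15),PL(-1)); st('above tray')
env.movel(Y(-.088,.003,.07),PL(-1),.15); s=env.sense();print(s['ee_pos'],s['joint_positions'])
im,d,C,s=shot('wrist','w5')
for i in(1,2): pass
# predicted free place & tray outline overlay
q=proj(C,np.array([Y(x,y,.003) for x,y in[(-.12,-.065),(.12,-.065),(.12,.065),(-.12,.065)]]));cv2.polylines(im,[np.int32(q)],True,(0,0,255),1)
cv2.imwrite('pics/w5o.png',im)
im,d,C,s=shot('scene','s5'); x,y=proj(C,Y(0,0,.05))[0].astype(int)
cv2.imwrite('pics/s5c.png',cv2.resize(im[max(0,y-100):y+100,x-130:x+130],None,fx=3,fy=3))
E
```

```text
above tray 18.87 loc [426.3475  38.3395  27.8349] F [ 0.2207  0.4783 -1.9633] w 0.0491
[0.3863 0.2433 0.0704] [-0.2332  0.4235 -0.4722  2.1466  0.3194  0.6372 -2.2517]
```

View pics/w5o.png

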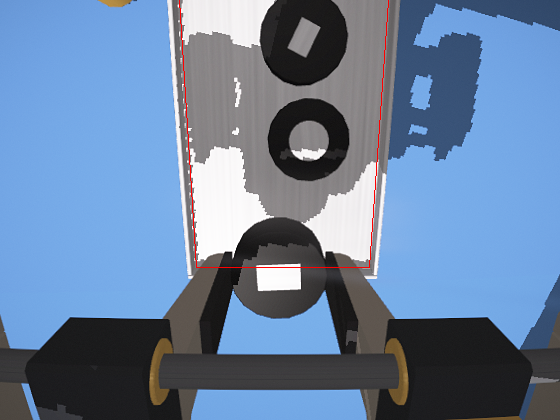

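View pics/s5c.png

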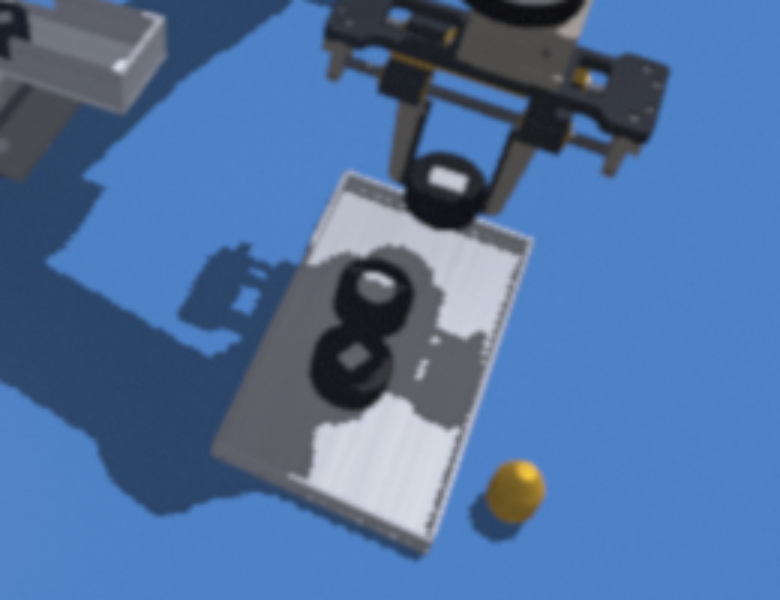

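```bash
python3 - <<'E'
from h import *
P,d,C=cloud('w5')
for uv in[(309,181),(309,99),(309,140),(283,268)]: 
    p=back(C,[uv],.027 if uv[1]<200 else .003)[0]-TRO; print(uv,p@TU,p@TV)
env.movel(Y(-.087,.003,.025),PL(-1),.1); st('a')
f0=np.mean([env.sense()['wrist_force'][2] for _ in range(3)])
for z in(.0205,.0185,.0175,.017,.0165):
    env.movel(Y(-.087,.003,z),PL(-1),.02); env.pause(.1); s=env.sense(); print(z,s['ee_pos'][2],s['wrist_force'][2]-f0)
    if s['wrist_force'][2]-f0>3: break
im,d,C,s=shot('scene','s6'); x,y=proj(C,Y(0,0,.05))[0].astype(int)
cv2.imwrite('pics/s6c.png',cv2.resize(im[max(0,y-100):y+100,x-130:x+130],None,fx=3,fy=3))
E
```

```text
(309, 181) -0.04877362859052154 -0.015680307557661692
(309, 99) 6.298709764594728e-05 -0.01452159850084447
(309, 140) -0.02363892444084968 -0.01506747731223494
(283, 268) -0.11990656320141545 -0.00012746166882802602
a 20.25 loc [416.1592  37.3213 -96.412 ] F [-0.648   0.0371 -1.1525] w 0.0493
0.0205 0.02063114269983448 0.42975333411302463
0.0185 0.01844835890808544 -1.5484903444923508
0.0175 0.017491133769885595 -0.04848367519884644
0.017 0.017015452647738613 0.7084431021833927
0.0165 0.01696665630546408 6.0862878374263705
```

View pics/s6c.png

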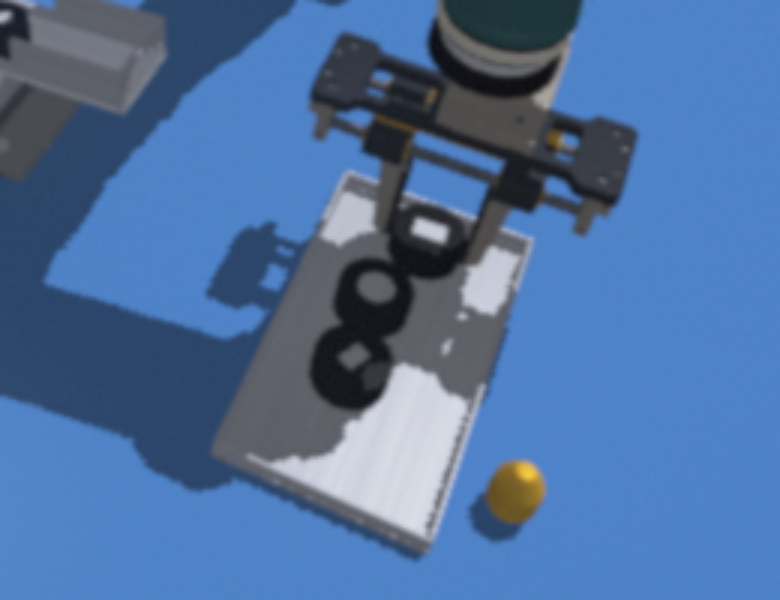

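The mount touches the floor at the predicted height (+6 N). I'll ease off half a millimetre, so the opening fingers pass above the tray rim, then release.

```bash
python3 - <<'E'
from h import *
env.movel(Y(-.087,.003,.0175),PL(-1),.02)
effector.release(); st('rel')
env.movel(Y(-.087,.003,.16),PL(-1),.15); st('up')
im,d,C,s=shot('wrist','w7')
for n in ['mount_50']: print(n,[((r['at']-TRO)@TU,(r['at']-TRO)@TV,r['at'][2],round(r['score'],2)) for r in tip_of('wrist',n)])
E
python3 - <<'E'
from h import *
P,d,C=cloud('w7'); s=env.sense()
Q=P.reshape(-1,3)[d.reshape(-1)>0]; X=(Q-TRO)@TU;Yy=(Q-TRO)@TV
m=(abs(X)<.12)&(abs(Yy)<.065)&(abs(Q[:,2]-.027)<.004); im=np.zeros((140,260),np.uint8); im[(Yy[m]*1000+70).astype(int),(X[m]*1000+130).astype(int)]=255
cv2.imwrite('pics/occ7.png',cv2.resize(im,None,fx=3,fy=3,interpolation=0))
m2=m&(np.hypot(X+.087,Yy-.003)<.022); A=np.c_[X[m2],Yy[m2],np.ones(m2.sum())];print(np.linalg.lstsq(A,Q[m2,2],rcond=None)[0],m2.sum())
E
```

```text
rel 23.19 loc [ 415.2475   37.4642 -104.0547] F [-0.1115 -0.2937  0.7702] w 0.0916
up 24.29 loc [427.2885  38.1167  37.1814] F [-0.1617 -0.1467 -0.173 ] w 0.092
mount_50 [(np.float64(-0.08352698717470979), np.float64(0.0009178308754140651), -0.0011, 0.73)]
[-0.0015  0.0006  0.0267] 1827
```

View pics/w7.png

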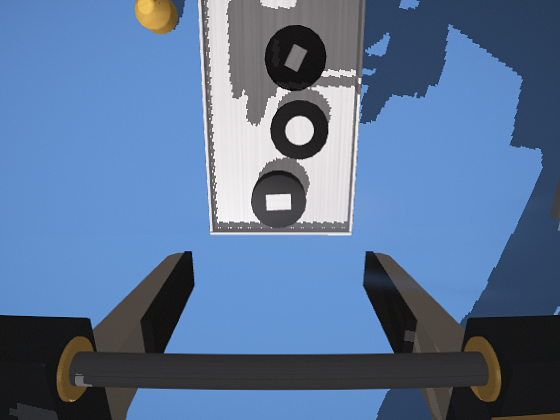

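View pics/occ7.png

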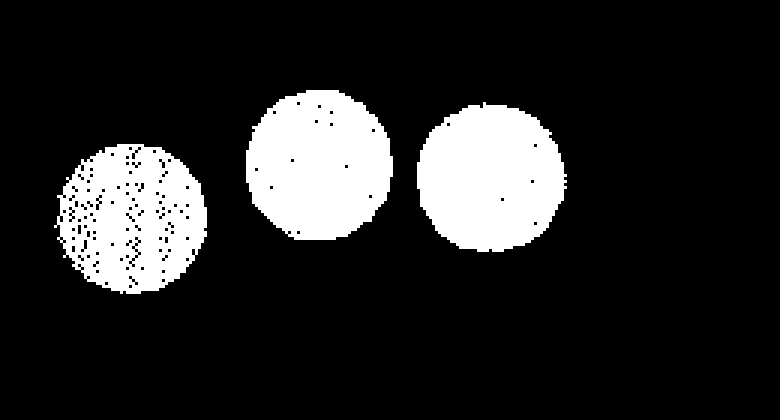

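mount_50 lies flat at tray (−86, +3) mm, well clear of its neighbours and the walls. Next I'll push the two 40s down from behind.

```bash
python3 - <<'E'
from h import *
effector.grasp(10)
p=env.sense()['ee_pos']; env.movel([p[0],p[1],.22],None,.2)
print(solver.inverse_kinematics(W(.172,.001,.14),PUSH),solver.inverse_kinematics(W(-.09,.001,.01),PUSH))
env.reach(W(.172,.001,.14),PUSH); st('above')
im,d,C,s=shot('wrist','w8');overlay(im,C,'w8_ov',1.4)
E
```

```text
[ 0.3693  0.2007 -0.4148  1.9406 -0.0062  1.033  -1.3828] [ 0.562   0.5656 -0.1921  1.79    0.0421  0.8457 -0.9793]
above 27.23 loc [173.541    1.2057 139.2562] F [-0.1724  0.4155  0.144 ] w 0.0006
```

View pics/w8_ov.png

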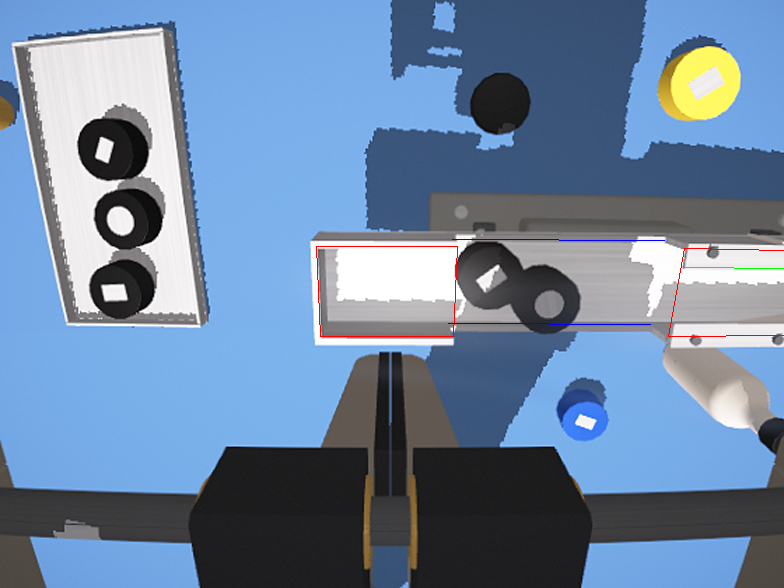

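The 40s are at (490,280) and (546,298) in this view, with the fingers over the free uphill end. I'll descend and push in short force-checked steps.

```bash
python3 - <<'E'
from h import *
env.movel(W(.172,.001,.05),PUSH,.15); env.movel(W(.172,.001,.009),PUSH,.07); st('down')
for x in np.arange(.145,-.0601,-.02):
    env.movel(W(x,.001,.009),PUSH,.07); F=env.sense()['wrist_force']@TR; print(round(x,3),F)
    if np.linalg.norm(F)>12: print('stop');break
im,d,C,s=shot('wrist','w9');overlay(im,C,'w9_ov',1.4); print(env.sense()['t'])
E
```

```text
down 28.76 loc [172.0672   0.8997   8.9332] F [0.4282 1.3667 0.3098] w 0.0007
0.145 [ 0.0106  0.0908 -0.0536]
0.125 [-0.8252 -0.2079  0.1241]
0.105 [ 1.0847 -0.7883  1.2479]
0.085 [ 0.2926  0.4343 -0.1346]
0.065 [ 1.225   0.1776 -0.6883]
0.045 [-0.0783  0.99   -0.7762]
0.025 [ 0.323   1.0907 -1.0153]
0.005 [-0.5226 -0.5047 -0.0142]
-0.015 [-0.4421 -0.0193  0.0069]
-0.035 [ 0.7083 -0.7203 -0.5146]
-0.055 [0.3438 0.5277 0.1289]
33.675
```

View pics/w9_ov.png

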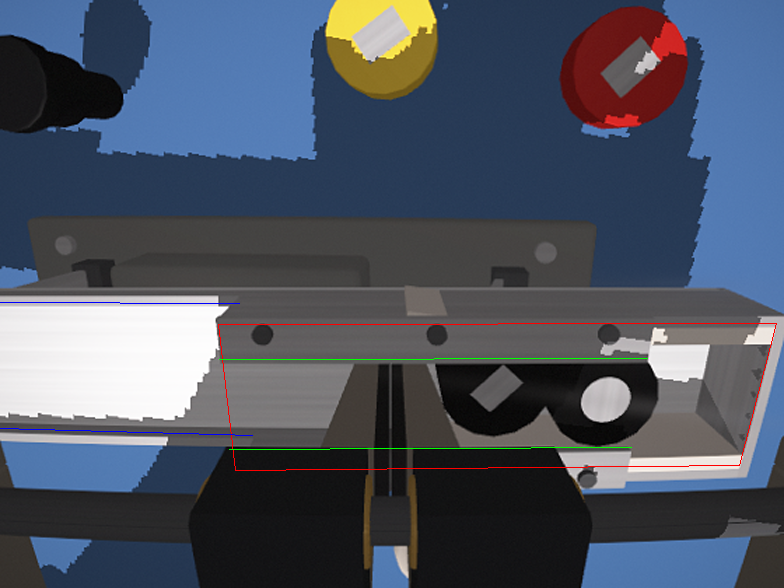

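Both 40s are moving smoothly into the narrow part. I'll finish in fine steps until they press on the end stop.

```bash
python3 - <<'E'
from h import *
for x in [-.075]+list(np.arange(-.080,-.1021,-.0015)):
    env.movel(W(x,.001,.009),PUSH,.04); env.pause(.05); F=np.mean([env.sense()['wrist_force'] for _ in range(3)],0)@TR; print(round(x,4),F,L(env.sense()['ee_pos'])[0])
    if F[0]>4 or np.linalg.norm(F)>8: print('stop');break
im,d,C,s=shot('wrist','w10');overlay(im,C,'w10_ov',1.4); print(env.sense()['t'])
E
```

```text
-0.075 [-0.0581  0.1764 -0.7582] -0.074796478454261
-0.08 [-0.6818  0.5921  0.328 ] -0.08011774097748142
-0.0815 [0.0826 0.0056 1.0721] -0.08150598989145526
-0.083 [-0.2017 -0.5042 -0.5833] -0.08306094812353818
-0.0845 [ 0.0256  0.359  -0.4319] -0.08458785175682133
-0.086 [-0.581   0.2608  0.2898] -0.08608874642065993
-0.0875 [-0.6507 -0.7098  0.7343] -0.08758199408601354
-0.089 [ 0.693  -0.254  -0.5155] -0.08908534110450257
-0.0905 [ 0.2155  0.2206 -0.5132] -0.09056409554427583
-0.092 [1.6243 0.4645 0.2193] -0.0916886485401905
-0.0935 [5.0994 0.2196 3.0103] -0.09203756166941122
stop
37.45
```

View pics/w10_ov.png

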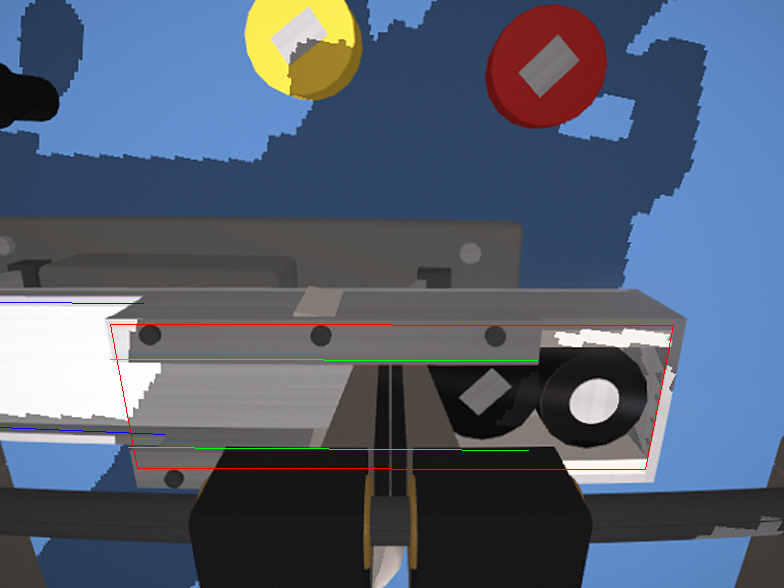

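The force rises at tool x = −92 mm, so 40a is against the stop with 40b touching it. I'll back off, rise and check everything.

```bash
python3 - <<'E'
from h import *
env.movel(W(-.075,.001,.010),PUSH,.05); env.movel(W(-.075,.001,.20),PUSH,.2)
env.movel(W(-.10,.001,.20),PUSH,.2); st('up')
im,d,C,s=shot('wrist','w11');overlay(im,C,'w11_ov',1.4)
P,d,C=cloud('w11');Q=L(P.reshape(-1,3)[d.reshape(-1)>0]); m=(Q[:,0]>-.19)&(Q[:,0]<-.09)&(abs(Q[:,1])<.03)&(abs(Q[:,2]-.024)<.004)
im=np.zeros((70,110),np.uint8);im[(Q[m,1]*1000+35).astype(int),(Q[m,0]*1000+195).astype(int)]=255
cv2.imwrite('pics/occ11.png',cv2.resize(im,None,fx=6,fy=6,interpolation=0))
for c in(-.165,-.125):
    k=m&(np.hypot(Q[:,0]-c,Q[:,1])<.014);A=np.c_[Q[k,:2],np.ones(k.sum())];print(c,np.linalg.lstsq(A,Q[k,2],rcond=None)[0])
im,d,C,s=shot('top','t11'); cv2.imwrite('pics/t11c.png',cv2.resize(im[120:290,130:450],None,fx=2.5,fy=2.5))
# compare bystanders offline with start: diff
a=cv2.imread('pics/top0.png')
for n in ['eyepiece','bottle','objective','mount_50']: print(n,[(np.round(r['at'],3),round(r['score'],2)) for r in tip_of('top',n)])
E
```

```text
up 39.34 loc [-100.9611    2.0197  198.3729] F [0.2696 0.7617 0.282 ] w 0.0003
-0.165 [0.0039 0.0098 0.0245]
-0.125 [ 0.0026 -0.0009  0.0242]
eyepiece [(array([ 0.536, -0.258,  0.076]), 0.48), (array([ 0.6  , -0.034,  0.006]), 0.47)]
bottle [(array([ 0.451, -0.258,  0.   ]), 0.72), (array([0.509, 0.379, 0.002]), 0.47)]
objective [(array([ 0.512,  0.381, -0.001]), 0.6)]
mount_50 [(array([0.388, 0.239, 0.002]), 0.78), (array([ 0.666, -0.287, -0.002]), 0.77), (array([ 0.653, -0.177, -0.004]), 0.68)]
```

View pics/w11_ov.png

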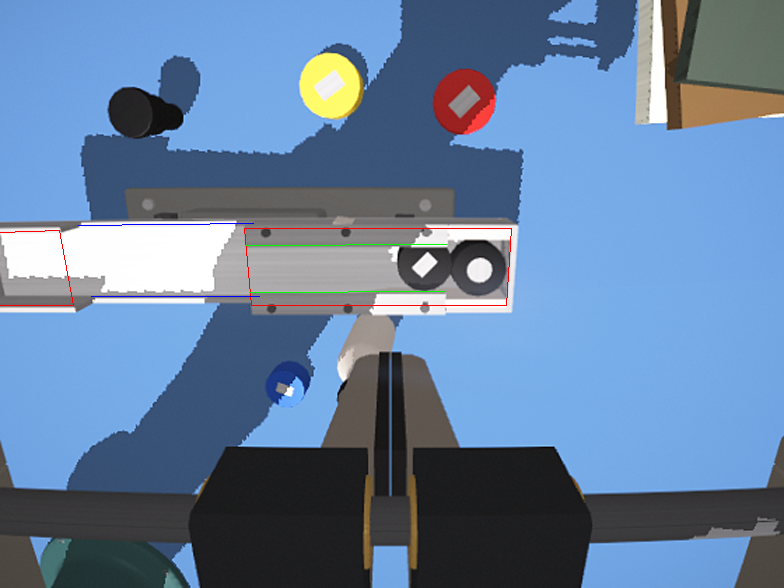

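View pics/occ11.png

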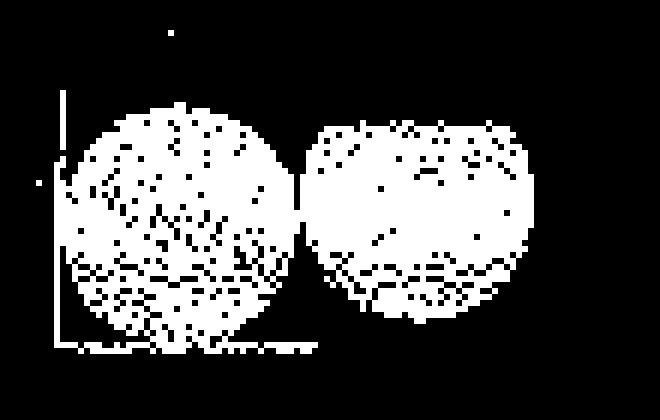

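View pics/t11c.png

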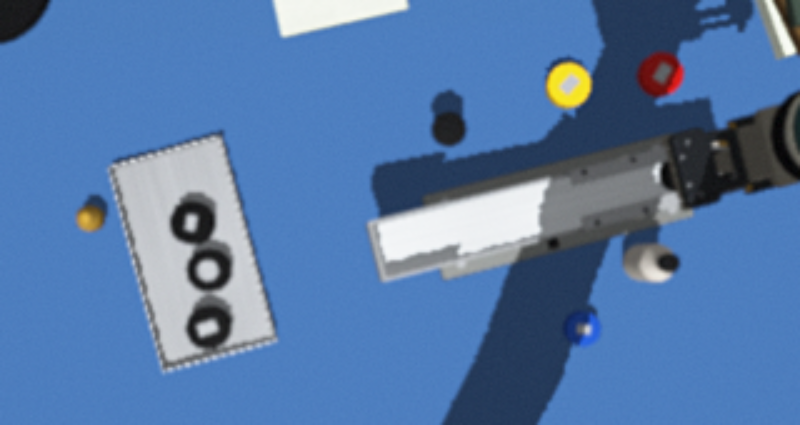

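In the height map 40a touches the end stop, 40b touches 40a, and both lie flat. The bystanders show no movement in the top view. I'm handing the job in.

```bash
python3 - <<'E'
from station import *
print(workorder.finish_job(), env.sense()['t'])
E
```

```text
the job is handed in; nothing more can be done
the job is handed in; nothing more can be done
```

I did every step of the task and handed the job in; the clock read about 39 s just before that. No verdict is reported, so what follows rests on my own last checks.

- **Oversize mount:** I pushed it up the chute to x ≈ +31 mm, clear of the strips. I then lifted it out and lowered it onto the tray floor under force control. It lies face up at about (−86, +3) mm in the tray. Its face slopes less than 0.002 rad, and it is clear of the other two mounts.
- **40 mm mounts:** I slid both down together until the force rose at the end stop. The height map shows mount_40a against the stop, at x ≈ −165 mm. mount_40b touches it from behind, at about −125 mm. Both are flat to within 0.01 rad.
- **Other things on the bench:** The eyepiece, bottle and objective are within a few mm of where they started. In the last pictures the two tray mounts show no visible shift; I did not re-measure them after the release. The fingers were in the air, clear of everything, when I handed in.
- **Disagreements:** Two stray network reports did not fit the pictures, an "eyepiece" in the chute and a "bottle" at the objective. I took both as false detections. My fitted chute centre line was about 1 mm off across the chute, which I allowed for when pushing in the slot.

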